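# Load a laboratory shaker with a centred dish stack

## Task

Load the shaker with a centred stack: slide the large culture dish along the platform, between the posts, until it is centred on the round steel plate; then slide the small dish off the raised ledge straight onto it, centred; finally lower the steel hold-down weight gently onto the middle of the small dish and let go. Keep the dishes level all the way and do not disturb the vial on the platform or anything else on the bench.

Things in the scene. Friction and masses are not known exactly. Their poses are not given: they have to be found in the camera images.
- shaker: Fixed white machine on the bench. Origin on the bench under the plate's centre. In its frame, in mm: black rubber platform x -150 to 150, y -175 to 60, top 60 above the bench; beside it a raised flat grey ledge x -150 to 150, y 62 to 215, top at 79.5, i.e. 1.5 above the top of a dish lying on the platform, so a dish can slide from the ledge across onto that dish.
- plate (a point): Centre of the top of the round steel plate, 116 mm across, let in flush with the platform (dishes slide freely over its edge). Its axes are those of the shaker; z up.
- ledge (a point): Centre of the ledge's flat top, at x 0, y 138.5, z 79.5 mm in the shaker's frame; same axes.
- post_a (a point): Top centre of a fixed post on the platform, at x -85, y -35 mm in the shaker's frame; 14 mm across, 25 mm tall.
- post_b (a point): Top centre of a fixed post on the platform, at x 85, y -35 mm in the shaker's frame; 14 mm across, 25 mm tall.
- post_c (a point): Top centre of a fixed post on the ledge, at x -75, y 85 mm in the shaker's frame; 14 mm across, 25 mm tall.
- post_d (a point): Top centre of a fixed post on the ledge, at x 75, y 85 mm in the shaker's frame; 14 mm across, 25 mm tall.
- large_dish: Closed white culture dish, a flat disc 100 mm across and 18 mm thick with plain sides, about 0.12 kg (too wide to grasp). Origin: centre of its underside, z up. It starts on the platform on the side away from the ledge, at one of two places to the left or right; the vial stands at the other.
- small_dish: Closed white culture dish, a flat disc 90 mm across and 18 mm thick with plain sides, about 0.09 kg (too wide to grasp). Origin: centre of its underside, z up. It starts on the ledge, behind the two ledge posts.
- vial: Bystander: upright jar with a black cap, 36 mm across and 60 mm tall, loose on the platform beside the large dish. Origin: centre of its underside.
- weight: Steel hold-down weight, about 0.4 kg: a disc 80 mm across and 10 mm thick, with a coaxial round knob on top, 28 mm across from 22 to 45 mm above the underside (neck 20 mm across below). Origin: centre of its underside, z up. It starts upright on the bench to the left or right of the shaker, in one of four places shared with the three next bystanders.
- tube_rack: Bystander: loose grey tube rack, 70 x 100 mm, 87 mm tall with the tubes. Origin: centre of its underside.
- beaker: Bystander: loose glass beaker, 66 mm across, 85 mm tall. Origin: centre of its underside.
- slide_box: Bystander: loose flat wooden slide box, 90 x 75 mm, 32 mm tall. Origin: centre of its underside.
There are look-alikes about, which are no part of the job. Leave any brown look-alike of the small_dish alone.

How it is judged:
By the outcome, as a careful person would: the job done as asked, in the order asked, and still so for the second after the job is handed in, with the robot touching nothing.
It also fails if it takes over 72 s, if anything falls off the work surface, if the arm or the gripper's body presses on something with over 40 N, if the wrist force passes 120 N, or if a joint passes its speed limit or range.

## Robot

A 6-joint arm with a two-finger parallel gripper is mounted at the origin on the work surface. World frame = base frame: x ahead of the robot, y to its left, z up, the work surface at z = 0. Lengths are in m, angles in rad, forces in N, time in s.
With the tool pointing down it reaches from about 0.225 to 0.725 m from the base axis. Payload 3.1 kg.
Tool frame: the origin (TCP) lies midway between the tips of the shut fingers; the grasp point (between the pads) lies 19 mm behind it (grip_depth is the distance from the TCP to the grasp point, in m); z points along the fingers, y is the line along which they close (so a half turn about z gives the same grasp; the last joint's range is limited). The gripper opens to 85 mm and grips with 20 to 120 N. Pads are 22 mm wide; open, the fingers measure 114 mm over their backs; the gripper's body (76 mm by 85 mm) begins 54 mm behind the grasp point. The pads swing forward as they close: fully open they stand 13 mm farther back than shut.
Start: joints at [1.032, 0.048, 0.099, 1.622, 0, 1.443], TCP at [0.21, 0.481, 0.231] pointing down, gripper open.
Joint ranges: [-2.91, 2.91], [-0.99, 1.94], [-1.21, 1.42], [-2.12, 2.29], [-1.49, 1.47], [-3.14, 3.14]. Speed limits (rad/s): [2.79, 2.79, 3.14, 3.14, 3.14, 3.14].

## Interface

Orientations are given as a unit quaternion [w, x, y, z].
In Python, from workcell import get_state, grab_frame, calibration, close_job, grip_depth gives the robot as it stands.
- The arm moves only by the shell command python3 -m crank 'ROWS' [FORCE]. ROWS is JSON, a list that holds one entry, the list of rows, each a list of 5 numbers: the shift along the tool's x, y, z in cm, then the turn about the tool's z in rad, then the closure in counts, from 0 (fully open) to 255 (shut). In form: [[[x, y, z, spin, claw], ...]]. A call has 1 to 12 rows; each row shifts and turns the commanded pose from where the row before left it, along the tool's axes as they then stand; what a row does not reach is not made up. A row lasts 1/8 s, in which the tool goes at most 62.5 mm and 10.7 degrees, less where a joint would pass 70% of its speed; a pose out of reach is approached as far as the arm can. A call with a gripper value outside its range is refused whole. The fingers move at their own pace and stop on an object; FORCE is the grip in N (left out, the last holds). Time passes only in rows, so rows that do not move let the fingers close. It gives the time, the measured TCP pose, the force, the opening and the grip force at its end, in the units of the state.
- get_state(): the state, without advancing time (a new reading comes with each control period).
- grab_frame(name): name is "scene" or "top"; returns the picture (480x640x3 uint8, red, green, blue); there is no depth.
- calibration(name): a dict with "mtx" (3x3 intrinsics, pixels), "distortion" ([k1, k2, p1, p2, k3] as OpenCV has them; the pictures are not rectified), "extrinsics" (4x4, takes a point from camera to world coordinates). Camera axes: x right, y down, z forward; pixel columns grow to the right and rows downward; lengths in m; the calibration is good to about 2 mm. A picture is of the moment at which its call begins. calibration takes no time and is no camera call.
- close_job(): hands the job in; it is judged then, once.
The state is a dict: "t": time; "qpos": joint angles; "joint_vel": joint speeds; "tau": joint torques, N m; "position": TCP position; "ee_rot": TCP orientation; "ft_force": force on the tool from outside, world axes, zero at the start; "ft_torque": the same for the moment, N m; "finger_gap": finger opening in m; "grip_force": force on a finger pad.
Only numpy, scipy, OpenCV 4.12 (cv2) and the standard library are available. Lean on these libraries where they do the work, as an engineer would, in place of code of your own. Each camera call takes 0.05 s, during which the arm holds its last target. There are 200 camera calls.

## Working session

There is one attempt and no reset: what is moved stays moved. The work goes in short steps, Python scripts to look and compute and a shell command to move; the robot and the scene stay as the last step left them, time stands still between calls to the robot, and variables do not carry over. Pictures are saved under pics/ and viewed, at most 12 in all, crops included, and the job is handed in when it is done.

```bash
mkdir -p pics; ls; python3 - <<'E'
from workcell import *
import cv2,json
s=get_state();print(s['t'],s['position'],s['ee_rot'],s['finger_gap'],s['ft_force'],grip_depth)
for n in('scene','top'):
    c=calibration(n);print(n,c)
    cv2.imwrite(f'pics/{n}0.png',grab_frame(n)[:,:,::-1])
E
```

```text
pics
0.0 [0.20934645 0.48078916 0.23011881] [-3.79959545e-04  2.03947218e-01  9.78981191e-01 -1.10226875e-03] 0.08542250532753426 [-0.42190202 -0.30849882 -0.40787213] 0.0187
scene {'mtx': array([[467.71781287,   0.        , 319.10129362],
       [  0.        , 467.71781287, 238.6016003 ],
       [  0.        ,   0.        ,   1.        ]]), 'distortion': array([0.00139305, 0.        , 0.        , 0.        , 0.        ]), 'extrinsics': array([[ 0.27393507,  0.54559231, -0.79201553,  1.38902384],
       [ 0.96174671, -0.15396009,  0.22658232, -0.17227521],
       [ 0.00168279, -0.82378718, -0.56689668,  0.72705241],
       [ 0.        ,  0.        ,  0.        ,  1.        ]])}
top {'mtx': array([[462.89935295,   0.        , 320.99400671],
       [  0.        , 462.89935295, 238.7637686 ],
       [  0.        ,   0.        ,   1.        ]]), 'distortion': array([0.0085678, 0.       , 0.       , 0.       , 0.       ]), 'extrinsics': array([[ 2.65828270e-02, -9.76373044e-01,  2.14450537e-01,
         2.77506332e-01],
       [-9.99645960e-01, -2.57184886e-02,  6.82011196e-03,
         5.55224861e-02],
       [-1.14362980e-03, -2.14555911e-01, -9.76711039e-01,
         1.18676030e+00],
       [ 0.00000000e+00,  0.00000000e+00,  0.00000000e+00,
         1.00000000e+00]])}
```

View pics/scene0.png

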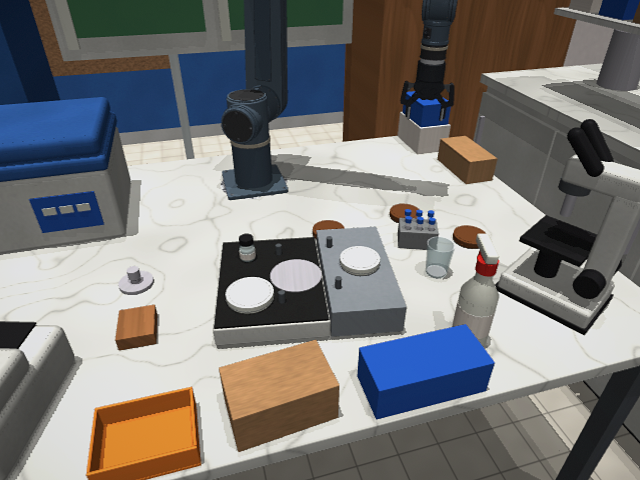

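View pics/top0.png

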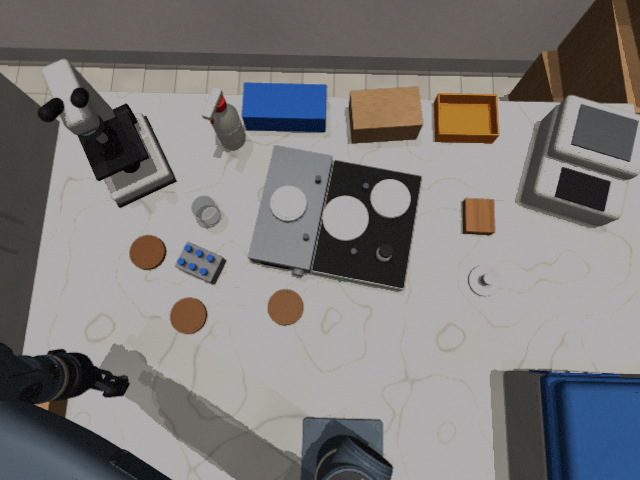

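Scene view: large dish at (250,295), plate (296,276), vial (247,247), small dish (360,260), weight (136,280). Top view: small dish (288,203), plate (346,218), large dish (390,198), vial (385,252), weight (483,281), posts near (366,185), (353,251), (318,179) and (306,237). Next I'll measure these.

```bash
cat >h.py <<'E'
import numpy as np,cv2
from workcell import *
def ray(n,px,z):
    c=calibration(n);p=cv2.undistortPoints(np.float64(px).reshape(-1,1,2),c['mtx'],c['distortion'])[:,0]
    E=c['extrinsics'];d=np.c_[p,np.ones(len(p))]@E[:3,:3].T;o=E[:3,3]
    return o+d*((z-o[2])/d[:,2])[:,None]
def blob(img,n,seed,z,lo,hi=255,win=60,white=True):
    "contour of the blob in grey range near seed -> world circle centre,radius"
    g=cv2.cvtColor(img,cv2.COLOR_RGB2GRAY);m=cv2.inRange(g,lo,hi)
    x,y=seed;k=np.zeros_like(m);k[max(0,y-win):y+win,max(0,x-win):x+win]=255;m&=k
    nl,L,st,ce=cv2.connectedComponentsWithStats(m)
    l=L[y,x]
    if l==0: return None
    cs,_=cv2.findContours((L==l).astype(np.uint8),cv2.RETR_EXTERNAL,cv2.CHAIN_APPROX_NONE)
    h=cv2.convexHull(max(cs,key=cv2.contourArea))[:,0]
    w=ray(n,h,z)[:,:2]
    (cx,cy),(a,b),_=cv2.fitEllipse((w*1e4).astype(np.float32))
    return np.round([cx/10,cy/10,a/10,b/10],1),st[l][4],g[y,x]
E
python3 - <<'E'
from h import *
t=cv2.imread('pics/top0.png')[:,:,::-1];s=cv2.imread('pics/scene0.png')[:,:,::-1]
for nm,im,n,sd,z in [('small',t,'top',(288,203),.0975),('plate',t,'top',(346,218),.06),('large',t,'top',(390,198),.078),
 ('small',s,'scene',(360,260),.0975),('plate',s,'scene',(296,276),.06),('large',s,'scene',(250,295),.078)]:
    for lo in(150,175,195): print(nm,n,lo,blob(im,n,sd,z,lo))
for z,p in((.085,[[353,251],[366,185]]),(.1045,[[306,237],[318,179]])): print(ray('top',p,z).round(4))
print(ray('top',[[489,281]],.045), ray('scene',[[134,270]],.045),ray('top',[[385,250]],.12))
for c,im in(('t',t[130:310,230:530]),('s',s[210:350,100:420])): cv2.imwrite(f'pics/{c}z.png',cv2.resize(im[:,:,::-1],None,fx=2.5,fy=2.5,interpolation=cv2.INTER_CUBIC))
E
```

```text
small top 150 (array([606.4, 146.9,  88.3,  88.9]), np.int32(996), np.uint8(173))
small top 175 None
small top 195 None
plate top 150 (array([581.9,   4.7, 112.8, 113.6]), np.int32(1550), np.uint8(173))
plate top 175 None
plate top 195 None
large top 150 (array([ 631. , -106.6,   95.7,   97.4]), np.int32(1141), np.uint8(173))
large top 175 None
large top 195 None
small scene 150 (array([431.2, 215.9, 325.7, 837.7]), np.int32(9228), np.uint8(231))
small scene 175 (array([604.4, 146.9,  89.3,  89.9]), np.int32(762), np.uint8(231))
small scene 195 (array([604.5, 146.9,  88.6,  88.7]), np.int32(747), np.uint8(231))
plate scene 150 (array([579.5,   4. , 114.4, 116.1]), np.int32(1296), np.uint8(205))
plate scene 175 (array([579.7,   4.2, 113.3, 114.1]), np.int32(1255), np.uint8(205))
plate scene 195 (array([579.7,   3.7, 111.9, 112.6]), np.int32(1235), np.uint8(205))
large scene 150 (array([ 630.9, -107.8,   99. ,   99.9]), np.int32(1180), np.uint8(231))
large scene 175 (array([ 630.9, -107.6,   98.6,   98.9]), np.int32(1163), np.uint8(231))
large scene 195 (array([ 631. , -107.5,   97.3,   98.3]), np.int32(1137), np.uint8(231))
[[ 0.4911 -0.0151  0.085 ]
 [ 0.6599 -0.0456  0.085 ]]
[[0.5185 0.0991 0.1045]
 [0.6656 0.0745 0.1045]]
[[ 0.43227965 -0.35448002  0.045     ]] [[ 0.44313901 -0.35217052  0.045     ]] [[ 0.48870139 -0.08786386  0.12      ]]
```

View pics/tz.png

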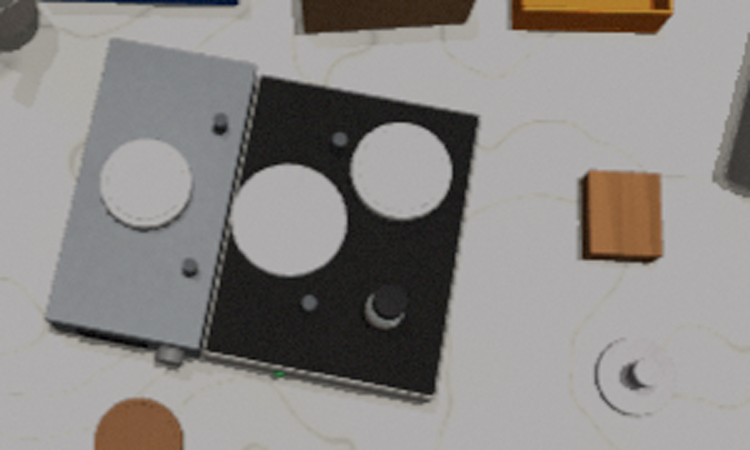

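```bash
cat >>h.py <<'E'
P=np.array([.5805,.0043]);YAW=np.radians(-10)
R=np.array([[np.cos(YAW),-np.sin(YAW)],[np.sin(YAW),np.cos(YAW)]])
def sh(w): return (np.asarray(w)[...,:2]-P)@R*1000      # world m -> shaker mm
def wo(s): return P+R@(np.array(s)/1000)                # shaker mm -> world m
def plan(xy,z,psi):
    "xy world m; psi = heading of tool x, world deg; prints spin, then shift (cm) in tool axes after the spin"
    s=get_state();w,a,b,c=s['ee_rot'];M=2*np.outer([a,b,c],[a,b,c])
    cur=np.degrees(np.arctan2(2*(a*b+w*c),1-2*(b*b+c*c)))
    d=(cur-psi+180)%360-180;f=np.radians(psi)
    e=np.r_[np.asarray(xy)-s['position'][:2],z-s['position'][2]]*100
    print('t%.2f'%s['t'],'pos',s['position'].round(4),'psi %.1f'%cur,'gap %.4f'%s['finger_gap'],'F',s['ft_force'].round(1),'| spin %.3f'%np.radians(d),
     'shift',np.round([e[0]*np.cos(f)+e[1]*np.sin(f),e[0]*np.sin(f)-e[1]*np.cos(f),-e[2]],2))
E
python3 - <<'E'
from h import *
print(sh([.631,-.1073]),sh([.605,.1469]),sh([.4887,-.0879]))
plan(wo([131,-101]),.16,170)
print(ray('top',[[489.2,278.8]],.045))
E
```

```text
[  69.11192815 -101.13531226] [ -0.63444019 144.68796593] [ -74.39498975 -106.74017754]
t0.10 pos [0.2094 0.4808 0.2302] psi 156.5 gap 0.0854 F [ 0.4 -0.9 -0.3] | spin -0.236 shift [-57.92 -50.58   7.02]
[[ 0.43776556 -0.35525576  0.045     ]]
```

```bash
python3 -m crank '[[[0,0,0,-0.118,87],[0,0,0,-0.118,87],[-4.4,-3.85,0,0,87],[-4.4,-3.85,0,0,87],[-4.4,-3.85,0,0,87],[-4.4,-3.85,0,0,87],[-4.4,-3.85,0,0,87],[-4.4,-3.85,0,0,87],[-4.4,-3.85,0,0,87],[-4.4,-3.85,0,0,87],[-4.4,-3.85,0,0,87],[-4.4,-3.85,0,0,87]]]'
python3 - <<'E'
from h import *
plan(wo([131,-101]),.10,170)
E
```

```text
t: 1.6
position: [0.5767, 0.024, 0.2307]
ee_rot: [-0.0, 0.087, 0.996, 0.0]
ft_force: [1.4, 0.3, 0.4]
finger_gap: 0.0566
grip_force: 0.0
t1.60 pos [0.5767 0.024  0.2307] psi 170.0 gap 0.0566 F [1.4 0.3 0.4] | spin -0.001 shift [-13.81 -11.98  13.07]
```

```bash
python3 -m crank '[[[-4.6,-4,0,0,87],[-4.6,-4,0,0,87],[-4.6,-4,0,0,87],[0,0,5,0,87],[0,0,5,0,87],[0,0,3,0,87],[0,0,0,0,87]]]'
python3 - <<'E'
from h import *
plan(wo([131,-101]),.062,170)
cv2.imwrite('pics/s1.png',cv2.resize(grab_frame('scene')[180:350,180:420][:,:,::-1],None,fx=3,fy=3))
E
```

```text
t: 2.48
position: [0.6878, -0.1157, 0.0958]
ee_rot: [-0.005, 0.087, 0.996, 0.001]
ft_force: [0.1, 1.0, 0.1]
finger_gap: 0.0562
grip_force: 0.0
t2.48 pos [ 0.6878 -0.1157  0.0958] psi 170.0 gap 0.0562 F [0.1 1.  0.1] | spin -0.000 shift [-0.45 -0.14  3.38]
```

View pics/s1.png

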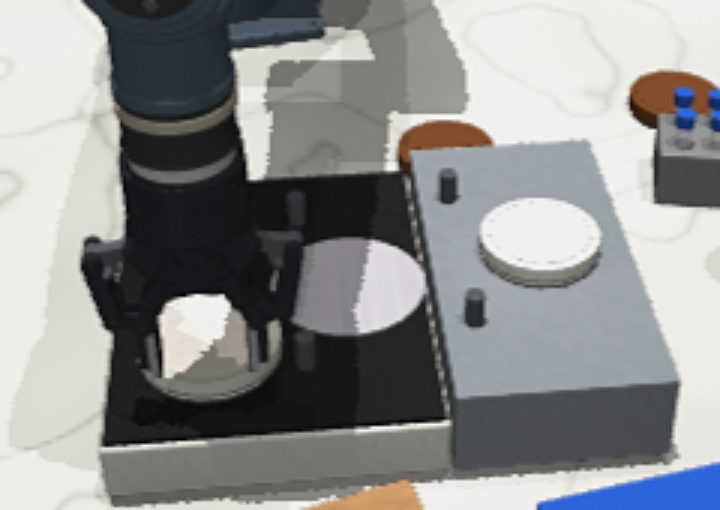

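The fingers hover just outside the dish rim (px ≈ (150,350) and (260,340)), and the linkage is wider than the pads. I'll push the dish only to x≈30, then come in on a slant to clear the vial.

```bash
python3 -m crank '[[[-0.4,-0.1,0,0,87],[0,0,1.5,0,87],[0,0,1.2,0,87],[0,0,0.7,0,87],[0,0,0,0,87]]]'
python3 - <<'E'
from h import *
plan(wo([83,-101]),.062,170)
im=grab_frame('scene');print([blob(im,'scene',(250,297),.078,l) for l in(150,110)])
E
```

```text
t: 3.15
position: [0.6938, -0.1179, 0.0657]
ee_rot: [-0.001, 0.087, 0.996, 0.0]
ft_force: [-0.0, -0.2, -0.1]
finger_gap: 0.0565
grip_force: 0.0
t3.15 pos [ 0.6938 -0.1179  0.0657] psi 170.0 gap 0.0565 F [-0.  -0.2 -0.1] | spin -0.000 shift [ 4.98 -0.03  0.37]
[None, (array([ 661.2, -117.4,   57.6,   68.8]), np.int32(421), np.uint8(115))]
```

```bash
python3 -m crank '[[[0,0,0.25,0,87],[0.5,0,0,0,87],[0.5,0,0,0,87],[0.5,0,0,0,87],[0.6,0,0,0,87],[0.6,0,0,0,87],[0.6,0,0,0,87],[0.6,0,0,0,87],[0.5,0,0,0,87],[0.4,0,0,0,87],[0.2,0,0,0,87],[0,0,0,0,87]]]'
python3 -m crank '[[[-1,0,0,0,87],[-1,0,0,0,87],[0,0,-3,0,87],[0,0,-4,0,87],[0,4,-3,0,87],[0,4,0,0,87],[0,4,0,0,87],[0,4,0,0,87],[0,4,0,0,87]]]'
python3 - <<'E'
from h import *
plan(wo([47,-159]),.12,96.6)
s=grab_frame('scene');t=grab_frame('top')
cv2.imwrite('pics/s2.png',cv2.resize(s[180:350,180:420][:,:,::-1],None,fx=3,fy=3))
E
```

```text
t: 4.7
position: [0.6453, -0.1095, 0.0648]
ee_rot: [-0.0, 0.087, 0.996, 0.0]
ft_force: [0.3, -0.1, 0.4]
finger_gap: 0.0561
grip_force: 0.3
t: 5.82
position: [0.7008, 0.0853, 0.1644]
ee_rot: [-0.0, 0.087, 0.996, -0.0]
ft_force: [0.5, -0.6, -0.4]
finger_gap: 0.056
grip_force: 0.0
t5.83 pos [0.7008 0.0853 0.1644] psi 170.0 gap 0.0560 F [ 0.5 -0.6 -0.4] | spin 1.281 shift [-23.24 -12.91   4.44]
```

View pics/s2.png

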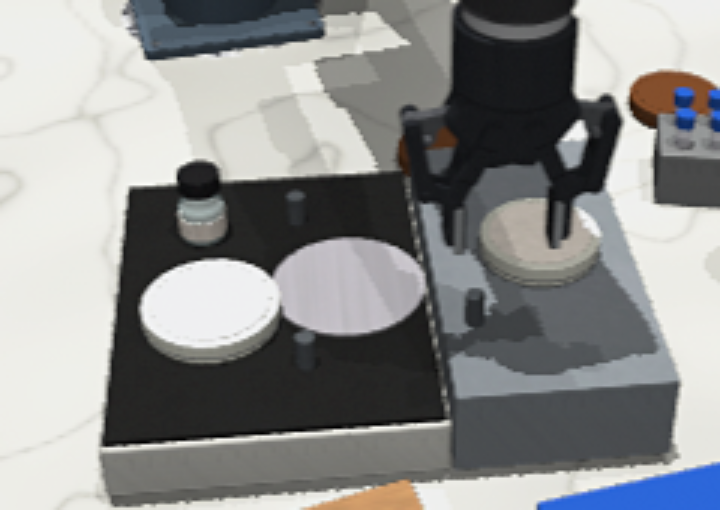

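The dish slid level and is now at about (210,303) in the crop, with the vial untouched at (202,205).

```bash
python3 - <<'E'
from h import *
s=grab_frame('scene')
b=blob(s,'scene',(250,281),.078,165);print(b,sh(b[0][:2]/1000),'tcp at push end',sh([.6453,-.1095]))
d=sh(b[0][:2]/1000);u=-d/np.hypot(*d);print('dir',u,'psi',np.degrees(np.arctan2(*(R@u)[::-1])))
psi=np.degrees(np.arctan2(*(R@u)[::-1]))
plan(wo(d-u*63),.12,psi)
E
```

```text
(array([598.7, -44.8, 122.2, 218.7]), np.int32(2109), np.uint8(240)) [ 26.44962663 -45.19366384] tcp at push end [  83.57670501 -100.81872038]
dir [-0.50510522  0.86305777] psi 110.33833767284628
t5.97 pos [0.7004 0.0864 0.164 ] psi 170.2 gap 0.0563 F [-0.4 -1.1  0.5] | spin 1.045 shift [-15.06 -14.1    4.4 ]
```

```bash
python3 - <<'E'
from h import *
s=grab_frame('scene')
for lo in(212,220,226):
  b=blob(s,'scene',(245,281),.078,lo);print(b,sh(b[0][:2]/1000))
d=sh(b[0][:2]/1000);u=-d/np.hypot(*d)
psi=np.degrees(np.arctan2(*(R@u)[::-1]));print('dir',u,'psi',psi,'from tcp',np.hypot(*(d-[83.6,-100.8])))
plan(wo(d-u*63),.12,psi)
E
```

```text
(array([ 594.2, -100.8,   97.3,   98.4]), np.int32(1033), np.uint8(239)) [  31.74228969 -101.12431481]
(array([ 594.1, -100.8,   97.3,   98. ]), np.int32(1022), np.uint8(239)) [  31.64380891 -101.14167963]
(array([ 594.1, -101. ,   97.4,   97.5]), np.int32(1005), np.uint8(239)) [  31.67853855 -101.33864118]
dir [-0.29836263  0.95445259] psi 97.35928516990663 from tcp 51.92425534847424
t6.03 pos [0.7004 0.0847 0.1642] psi 170.1 gap 0.0561 F [-0.3  0.2 -0.5] | spin 1.269 shift [-23.36 -12.92   4.42]
```

```bash
python3 -m crank '[[[0,0,0,0.1813,87],[0,0,0,0.1813,87],[0,0,0,0.1813,87],[0,0,0,0.1813,87],[0,0,0,0.1813,87],[0,0,0,0.1813,87],[0,0,0,0.1813,87],[-4.68,-2.58,0,0,87],[-4.68,-2.58,0,0,87],[-4.68,-2.58,0,0,87],[-4.68,-2.58,0,0,87],[-4.68,-2.58,0,0,87]]]'
python3 - <<'E'
from h import *
d=np.array([31.7,-101.2]);u=-d/np.hypot(*d)
plan(wo(d-u*63),.063,97.36)
E
```

```text
t: 7.52
position: [0.6005, -0.1677, 0.165]
ee_rot: [0.0, 0.662, 0.75, -0.0]
ft_force: [0.4, -0.0, -0.1]
finger_gap: 0.0562
grip_force: 0.0
t7.53 pos [ 0.6005 -0.1677  0.165 ] psi 97.1 gap 0.0562 F [ 0.4 -0.  -0.1] | spin -0.004 shift [ 0.41  0.23 10.2 ]
```

```bash
python3 -m crank '[[[0.2,0.23,2,-0.004,87],[0,0,4,0,87],[0,0,2.5,0,87],[0,0,1.5,0,87],[0,0,0.2,0,87],[0,0,0,0,87]]]'
python3 - <<'E'
from h import *
d=np.array([31.7,-101.2]);u=-d/np.hypot(*d)
plan(wo(-u*52),.063,97.36)
E
```

```text
t: 8.28
position: [0.6044, -0.1628, 0.064]
ee_rot: [0.001, 0.659, 0.752, 0.0]
ft_force: [1.0, 0.3, 1.1]
finger_gap: 0.0559
grip_force: 0.0
t8.28 pos [ 0.6044 -0.1628  0.064 ] psi 97.5 gap 0.0559 F [1.  0.3 1.1] | spin 0.002 shift [11.68 -0.23  0.1 ]
```

```bash
python3 -m crank '[[[0.5,-0.2,0,0,87],[0.8,0,0,0,87],[0.9,0,0,0,87],[1,0,0,0,87],[1,0,0,0,87],[1,0,0,0,87],[1,0,0,0,87],[1,0,0,0,87],[1,0,0,0,87],[0.9,0,0,0,87],[0.7,0,0,0,87],[0.5,0,0,0,87]]]'
python3 - <<'E'
from h import *
d=np.array([31.7,-101.2]);u=-d/np.hypot(*d)
plan(wo(-u*52),.063,97.36)
s=grab_frame('scene')
b=blob(s,'scene',(295,270),.078,215);print(b,sh(b[0][:2]/1000))
E
```

```text
t: 9.78
position: [0.5882, -0.0599, 0.0628]
ee_rot: [-0.0, 0.659, 0.752, -0.0]
ft_force: [0.7, -1.9, 1.5]
finger_gap: 0.0561
grip_force: 0.9
t9.78 pos [ 0.5882 -0.0599  0.0628] psi 97.5 gap 0.0561 F [ 0.7 -1.9  1.5] | spin 0.003 shift [ 1.26  0.06 -0.02]Traceback (most recent call last):
  File "<stdin>", line 5, in <module>
TypeError: 'NoneType' object is not subscriptable
```

```bash
python3 -m crank '[[[0.5,0.05,0,0,87],[0.4,0,0,0,87],[0.25,0,0,0,87],[0.1,0,0,0,87],[0,0,0,0,87],[-0.8,0,0,0,87],[-1,0,0,0,87],[0,0,-4,0,87],[0,0,-5,0,87],[0,0,-2,0.1,87],[0,0,0,0.1,87],[0,0,0,0.1,87]]]'
python3 - <<'E'
from h import *
plan(wo([-0.6,205]),.17,80)
s=grab_frame('scene')
for lo in(215,222,228):
  b=blob(s,'scene',(295,268),.078,lo)
  if b:print(b,sh(b[0][:2]/1000))
E
```

```text
t: 11.32
position: [0.5899, -0.0666, 0.1734]
ee_rot: [0.0, 0.766, 0.643, 0.0]
ft_force: [-1.3, 0.2, -0.5]
finger_gap: 0.0557
grip_force: 0.0
t11.32 pos [ 0.5899 -0.0666  0.1734] psi 80.1 gap 0.0557 F [-1.3  0.2 -0.5] | spin 0.001 shift [27.32 -2.22  0.34]
```

```bash
python3 -m crank '[[[5.4,-0.4,0,0,87],[5.5,-0.4,0,0,87],[5.5,-0.5,0,0,87],[5.5,-0.5,0,0,87],[5.4,-0.4,0,0,87],[0,0,0,0,87]]]'
python3 - <<'E'
from h import *
plan(wo([-0.6,205]),.17,80)
s=grab_frame('scene')
cv2.imwrite('pics/s3.png',cv2.resize(s[180:350,180:420][:,:,::-1],None,fx=3,fy=3))
for lo in(150,215,222,228):
  b=blob(s,'scene',(295,268),.078,lo)
  if b:print(b,sh(b[0][:2]/1000))
t=grab_frame('top')
for lo in(150,160):
  b=blob(t,'top',(346,215),.078,lo)
  if b:print(b,sh(b[0][:2]/1000))
E
```

```text
t: 12.12
position: [0.6134, 0.2106, 0.1719]
ee_rot: [-0.001, 0.762, 0.647, -0.0]
ft_force: [-0.7, 0.0, 0.4]
finger_gap: 0.056
grip_force: 0.0
t12.12 pos [0.6134 0.2106 0.1719] psi 80.7 gap 0.0560 F [-0.7  0.   0.4] | spin 0.012 shift [-0.39  0.28  0.19]
(array([594.4,   0.6, 114.3, 128. ]), np.int32(1232), np.uint8(239)) [14.33132602 -1.23007902]
(array([580. ,   3.6,  97. ,  98.7]), np.int32(935), np.uint8(239)) [-0.37085015 -0.77618952]
(array([579.9,   3.5,  97.1,  97.9]), np.int32(920), np.uint8(239)) [-0.45196611 -0.89203511]
(array([579.9,   3.4,  96.9,  97.4]), np.int32(899), np.uint8(239)) [-0.43460129 -0.99051588]
(array([577.1,   5.2, 112. , 113.5]), np.int32(1512), np.uint8(189)) [-3.50462972  0.29592317]
(array([577.1,   5.1, 111.2, 112.5]), np.int32(1461), np.uint8(189)) [-3.4872649  0.1974424]
```

View pics/s3.png

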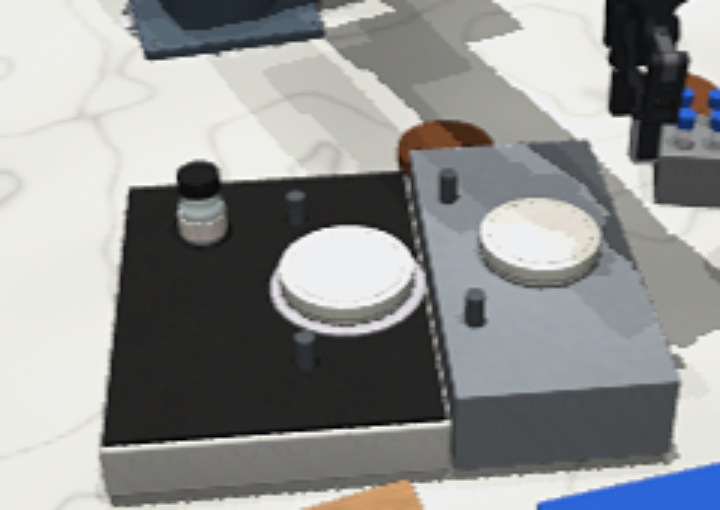

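Dish is concentric on the plate (crop ≈(347,267)), and the vial and small dish haven't moved. I'll lower the fingers behind the small dish.

```bash
python3 -m crank '[[[-0.2,0.25,1,0.012,87],[0,0,3,0,87],[0,0,3,0,87],[0,0,1.2,0,87],[0,0,0.5,0,87],[0,0,0,0,87]]]'
python3 - <<'E'
from h import *
plan(wo([-0.6,46.2]),.084,80)
E
```

```text
t: 12.98
position: [0.6164, 0.2043, 0.0865]
ee_rot: [0.0, 0.768, 0.64, 0.0]
ft_force: [-0.7, -0.1, -0.1]
finger_gap: 0.0562
grip_force: 0.0
t12.97 pos [0.6164 0.2043 0.0865] psi 79.6 gap 0.0562 F [-0.7 -0.1 -0.1] | spin -0.007 shift [-15.7   -0.12   0.25]
```

```bash
python3 -m crank '[[[-0.5,-0.1,0.15,-0.007,87],[-0.6,0,0,0,87],[-0.8,0,0,0,87],[-1,0,0,0,87],[-1,0,0,0,87],[-1,0,0,0,87],[-1,0,0,0,87],[-1,0,0,0,87],[-1,0,0,0,87],[-0.8,0,0,0,87],[-0.6,0,0,0,87],[-0.4,0,0,0,87]]]'
python3 - <<'E'
from h import *
plan(wo([-0.4,46.2]),.084,80)
s=grab_frame('scene')
cv2.imwrite('pics/s4.png',cv2.resize(s[180:350,180:420][:,:,::-1],None,fx=3,fy=3))
E
```

```text
t: 14.48
position: [0.598, 0.109, 0.0843]
ee_rot: [-0.0, 0.766, 0.643, 0.0]
ft_force: [-0.3, 1.2, 1.6]
finger_gap: 0.0563
grip_force: 0.6
t14.47 pos [0.598  0.109  0.0843] psi 80.0 gap 0.0563 F [-0.3  1.2  1.6] | spin 0.000 shift [-6.    0.05  0.03]
```

View pics/s4.png

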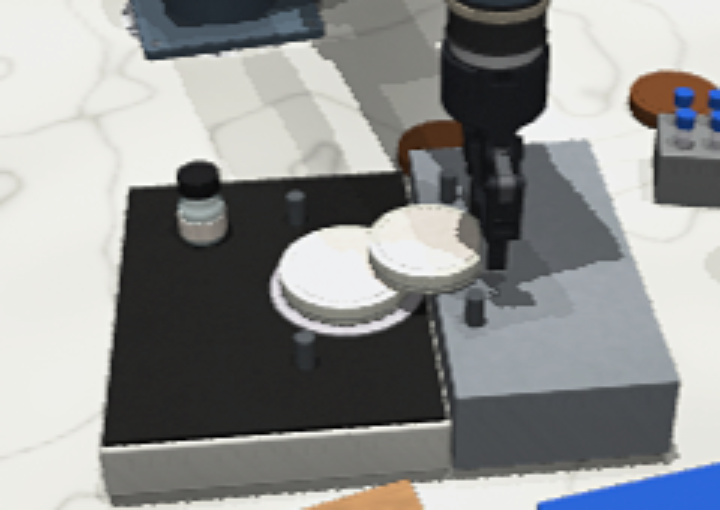

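The small dish has its leading edge over the large one, level (crop ≈(425,245)). I'll carry on.

```bash
python3 -m crank '[[[-0.4,0,0,0,87],[-0.6,0,0,0,87],[-0.7,0.05,0,0,87],[-0.7,0,0,0,87],[-0.7,0,0,0,87],[-0.6,0,0,0,87],[-0.5,0,0,0,87],[-0.4,0,0,0,87],[-0.3,0,0,0,87],[0,0,0,0,87]]]'
python3 - <<'E'
from h import *
plan(wo([-0.4,46.2]),.084,80)
s=grab_frame('scene')
for lo in(150,180,200,215):
  b=blob(s,'scene',(300,260),.096,lo)
  if b:print(b,sh(b[0][:2]/1000))
E
```

```text
t: 15.78
position: [0.5901, 0.0607, 0.0843]
ee_rot: [0.0, 0.766, 0.643, -0.0]
ft_force: [0.4, 0.3, 0.1]
finger_gap: 0.0564
grip_force: 0.0
t15.78 pos [0.5901 0.0607 0.0843] psi 80.0 gap 0.0564 F [0.4 0.3 0.1] | spin 0.000 shift [-1.1  -0.    0.03]
(array([ 6.083e+02, -4.000e-01,  1.083e+02,  1.468e+02]), np.int32(1083), np.uint8(222)) [28.19380197  0.1988229 ]
(array([ 6.085e+02, -6.000e-01,  1.045e+02,  1.484e+02]), np.int32(1000), np.uint8(222)) [28.42549315  0.03659098]
(array([608. ,  -2.6,  98.2, 149.1]), np.int32(931), np.uint8(222)) [28.28038563 -2.01984861]
(array([593.3,   2.5,  91.9, 118.2]), np.int32(796), np.uint8(222)) [12.91810596  0.45004272]
```

```bash
python3 -m crank '[[[-0.4,0,0,0,87],[-0.3,0,0,0,87],[-0.2,0,0,0,87],[-0.15,0,0,0,87],[-0.07,0,0,0,87],[0,0,0,0,87],[0.8,0,0,0,87],[1,0,0,0,87],[0,0,-4,0,87],[0,0,-5,0,87],[4,0,-2,0,87],[5,0,0,0,87]]]'
python3 -m crank '[[[5,0,0,0,87],[0,0,0,0,87]]]'
python3 - <<'E'
from h import *
s=grab_frame('scene');t=grab_frame('top')
cv2.imwrite('pics/s5.png',np.hstack([cv2.resize(s[210:310,230:370][:,:,::-1],(560,400)),cv2.resize(t[160:260,320:380][:,:,::-1],(240,400))]))
for sd in((296,255),(296,262)):
 for lo in(226,234,242):
  b=blob(s,'scene',sd,.096,lo)
  if b:print(b,sh(b[0][:2]/1000))
E
```

```text
t: 17.32
position: [0.6089, 0.1574, 0.1982]
ee_rot: [0.002, 0.767, 0.642, 0.003]
ft_force: [0.6, 1.1, -0.7]
finger_gap: 0.056
grip_force: 0.0
t: 17.58
position: [0.6152, 0.21, 0.1935]
ee_rot: [-0.001, 0.764, 0.645, 0.0]
ft_force: [-0.6, -0.4, -0.3]
finger_gap: 0.0561
grip_force: 0.0
(array([579.9,   4.3,  86.6,  88. ]), np.int32(723), np.uint8(239)) [-0.59088465 -0.10418891]
(array([579.8,   4.3,  85.2,  87.2]), np.int32(682), np.uint8(239)) [-0.68936543 -0.12155372]
(array([579.9,   4.3,  86.6,  88. ]), np.int32(723), np.uint8(239)) [-0.59088465 -0.10418891]
(array([579.8,   4.3,  85.2,  87.2]), np.int32(682), np.uint8(239)) [-0.68936543 -0.12155372]
```

View pics/s5.png

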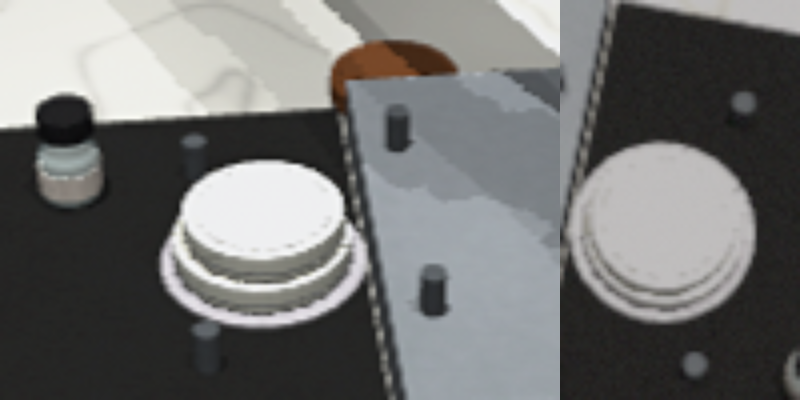

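Stack is concentric in both views (crop centres ≈(263,235) and ≈(665,228)). Now the weight.

```bash
python3 - <<'E'
from h import *
t=cv2.imread('pics/top0.png');s=cv2.imread('pics/scene0.png')
cv2.imwrite('pics/w.png',np.hstack([cv2.resize(t[255:305,455:505],(400,400)),cv2.resize(s[255:305,110:160],(400,400))]))
plan([.44,-.353],.15,80)
E
```

```text
t17.68 pos [0.6152 0.2065 0.1939] psi 80.1 gap 0.0562 F [ 1.  -1.7 -0.3] | spin 0.002 shift [-58.14  -7.54   4.39]
```

View pics/w.png

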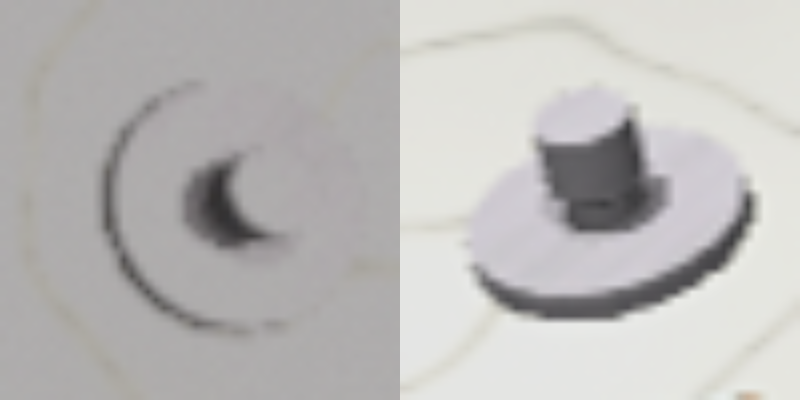

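Weight crop: knob top at about (585,116) and disc top at about (605,212) in the right half, with the knob at about (278,195) in the left half.

```bash
python3 - <<'E'
from h import *
print(ray('scene',[[132.6,269]],.045),ray('scene',[[135.1,281]],.010),ray('top',[[455+278/8-.5,255+195/8-.5]],.045))
E
python3 -m crank '[[[-5.6,-0.75,0,0,87],[-5.8,-0.75,0,0,87],[-5.8,-0.75,0,0,87],[-5.8,-0.75,0,0,87],[-5.8,-0.75,0,0,87],[-5.8,-0.75,0,0,87],[-5.8,-0.75,0,0,87],[-5.8,-0.75,0,0,87],[-5.8,-0.75,0,0,87],[-5.8,-0.75,0,0,87],[0,0,0,0,87]]]'
python3 - <<'E'
from h import *
plan([.441,-.354],.10,80)
E
```

```text
[[ 0.43828403 -0.35547706  0.045     ]] [[ 0.43962934 -0.35721488  0.01      ]] [[ 0.43758214 -0.35536946  0.045     ]]
t: 19.05
position: [0.4386, -0.3551, 0.194]
ee_rot: [0.0, 0.769, 0.64, -0.001]
ft_force: [-0.7, 0.9, -0.2]
finger_gap: 0.0565
grip_force: 0.0
t19.05 pos [ 0.4386 -0.3551  0.194 ] psi 79.6 gap 0.0565 F [-0.7  0.9 -0.2] | spin -0.008 shift [0.15 0.22 9.4 ]
```

```bash
python3 -m crank '[[[0,0,4,0,87],[0,0,4,0,87],[0,0,4,0,87],[0,0,2.5,0,87],[0,0,0,0,87]]]'
python3 - <<'E'
from h import *
plan([.4387,-.356],.018,79.6)
E
```

```text
t: 19.68
position: [0.4393, -0.3484, 0.0467]
ee_rot: [-0.003, 0.766, 0.643, -0.0]
ft_force: [0.3, 0.1, -0.3]
finger_gap: 0.0565
grip_force: 0.0
t19.68 pos [ 0.4393 -0.3484  0.0467] psi 80.0 gap 0.0565 F [ 0.3  0.1 -0.3] | spin 0.007 shift [-0.76  0.08  2.87]
```

```bash
python3 -m crank '[[[-0.75,0.05,0,0,87],[0,0,1.5,0,87],[0,0,1.3,0,87],[0,0,0,0,87]]]'
python3 - <<'E'
from h import *
plan([.4387,-.356],.018,80)
s=grab_frame('scene');t=grab_frame('top')
cv2.imwrite('pics/g.png',np.hstack([cv2.resize(t[245:315,445:515],(400,400)),cv2.resize(s[235:305,100:170],(400,400))])[:,:,::-1])
E
```

```text
t: 20.18
position: [0.4396, -0.3569, 0.0193]
ee_rot: [-0.002, 0.766, 0.643, -0.0]
ft_force: [1.0, -0.0, -0.4]
finger_gap: 0.0563
grip_force: 0.0
t20.18 pos [ 0.4396 -0.3569  0.0193] psi 80.0 gap 0.0563 F [ 1.  -0.  -0.4] | spin 0.000 shift [ 0.08 -0.1   0.13]
```

View pics/g.png

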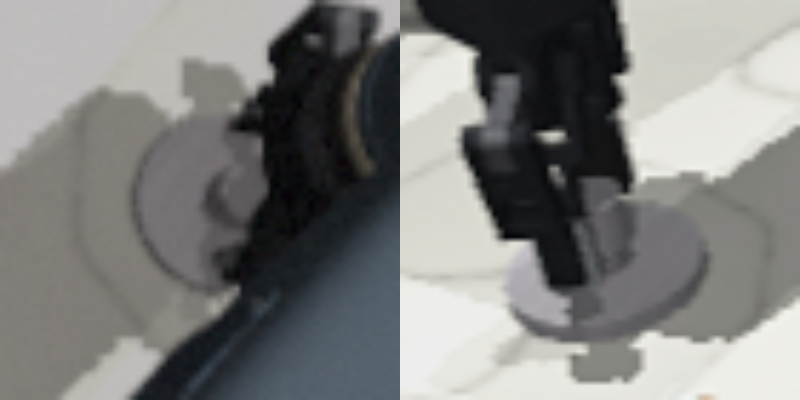

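The fingers straddle the knob (right half, tips ≈(565,270) and (620,190)). Closing now.

```bash
python3 -m crank '[[[0,-0.1,0.2,0,87],[0,0,0,0,180],[0,0,0,0,180],[0,0,0,0,200],[0,0,0,0,200],[0,0,0,0,200],[0,0,0,0,200]]]' 45
python3 -m crank '[[[0,0,-0.5,0,200],[0,0,-1,0,200],[0,0,-2,0,200],[0,0,0,0,200]]]' 45
python3 - <<'E'
from h import *
plan([.5799,.0043],.16,80)
E
```

```text
t: 21.15
position: [0.4398, -0.3581, 0.0198]
ee_rot: [0.0, 0.766, 0.643, -0.0]
ft_force: [-1.6, 1.1, 5.0]
finger_gap: 0.0268
grip_force: 45.0
t: 21.65
position: [0.441, -0.3592, 0.0561]
ee_rot: [0.002, 0.766, 0.643, 0.0]
ft_force: [0.6, 0.5, -3.3]
finger_gap: 0.0266
grip_force: 44.7
t21.65 pos [ 0.441  -0.3592  0.0561] psi 80.0 gap 0.0266 F [ 0.6  0.5 -3.3] | spin 0.000 shift [ 38.21   7.37 -10.39]
```

```bash
python3 -m crank '[[[0,0,-4,0,200],[0,0,-5,0,200],[0,0,-4,0,200],[3.5,0.7,-1,0,200],[4.5,0.9,0,0,200],[4.8,0.95,0,0,200],[4.8,0.95,0,0,200],[4.8,0.95,0,0,200],[4.8,0.95,0,0,200],[4.5,0.9,0,0,200],[3.5,0.7,0,0,200],[2,0.37,0,0,200]]]'
python3 -m crank '[[[0,0,0,0,200],[0,0,0,0,200]]]'
python3 - <<'E'
from h import *
plan([.5799,.0043],.14,80)
E
```

```text
t: 23.15
position: [0.5767, -0.0026, 0.1931]
ee_rot: [-0.001, 0.765, 0.644, -0.001]
ft_force: [0.0, -0.2, -3.0]
finger_gap: 0.0266
grip_force: 45.3
t: 23.4
position: [0.5764, -0.0054, 0.1939]
ee_rot: [0.0, 0.766, 0.643, -0.001]
ft_force: [-0.2, -0.1, -3.7]
finger_gap: 0.0261
grip_force: 45.3
t23.40 pos [ 0.5764 -0.0054  0.1939] psi 80.0 gap 0.0261 F [-0.2 -0.1 -3.7] | spin -0.000 shift [1.01 0.18 5.39]
```

```bash
python3 -m crank '[[[0.8,0.18,1,0,200],[0,0,3,0,200],[0,0,1.5,0,200],[0,0,0.7,0,200],[0,0,0,0,200],[0,0,0,0,200]]]'
python3 - <<'E'
from h import *
plan([.5799,.0043],.1155,80)
s=grab_frame('scene')
cv2.imwrite('pics/p.png',cv2.resize(s[220:310,240:350],(770,600) if 0 else (733,600),interpolation=cv2.INTER_CUBIC)[:,:,::-1])
E
```

```text
t: 24.15
position: [0.5807, 0.0031, 0.1335]
ee_rot: [0.001, 0.766, 0.643, 0.001]
ft_force: [-1.0, 0.8, -3.1]
finger_gap: 0.0262
grip_force: 45.2
t24.15 pos [0.5807 0.0031 0.1335] psi 80.0 gap 0.0262 F [-1.   0.8 -3.1] | spin 0.000 shift [ 0.11 -0.1   1.8 ]
```

View pics/p.png

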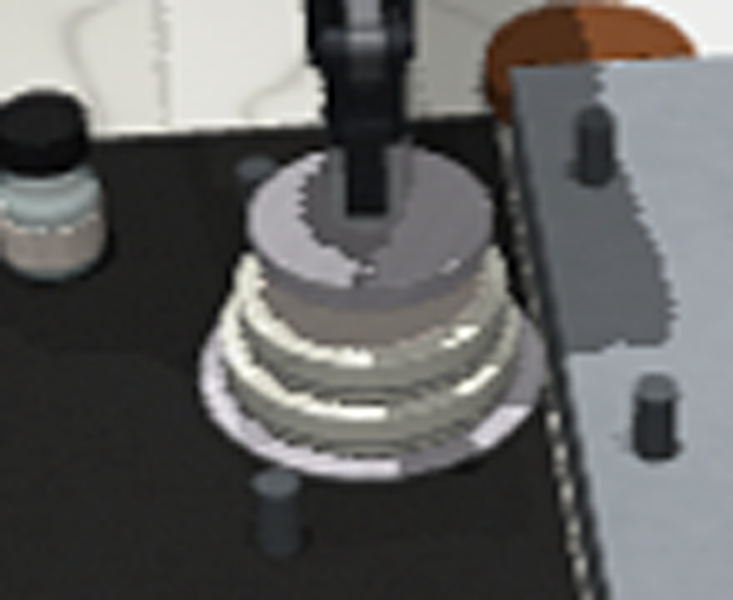

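The weight is over the stack. Its top face spans x 247–493 and y 145–288 in the crop; next I check where its centre is.

```bash
python3 - <<'E'
from h import *
f=lambda x,y:[240+x/6.667-.5,220+y/6.667-.5]
for y in(214,217,220): print(ray('scene',[f(370,y)],.124))
print(ray('scene',[f(247,217),f(493,217)],.124))
plan([.5799,.0043],.1155,80)
E
```

```text
[[0.58038111 0.00432415 0.124     ]]
[[0.58200202 0.00393597 0.124     ]]
[[0.58361859 0.00354884 0.124     ]]
[[ 0.5710619  -0.03480997  0.124     ]
 [ 0.59294457  0.04269131  0.124     ]]
t24.20 pos [0.5807 0.0031 0.1336] psi 80.0 gap 0.0262 F [ 0.9  0.4 -4.2] | spin 0.000 shift [ 0.11 -0.1   1.81]
```

```bash
python3 -m crank '[[[0,-0.1,0.6,0,200],[0,0,0.5,0,200],[0,0,0.3,0,200],[0,0,0.1,0,200],[0,0,0.1,0,200],[0,0,0,0,200],[0,0,0,0,200]]]'
python3 -m crank '[[[0,0,0.1,0,200],[0,0,0,0,200]]]'
```

```text
t: 25.08
position: [0.579, 0.0034, 0.1165]
ee_rot: [0.0, 0.766, 0.643, 0.0]
ft_force: [-0.7, -0.3, -3.4]
finger_gap: 0.0266
grip_force: 45.3
t: 25.32
position: [0.5792, 0.0033, 0.1158]
ee_rot: [0.0, 0.766, 0.643, 0.0]
ft_force: [0.0, -0.4, -0.4]
finger_gap: 0.0265
grip_force: 45.4
```

```bash
python3 -m crank '[[[0,0,0.05,0,200],[0,0,0,0,200],[0,0,0,0,170],[0,0,0,0,140],[0,0,0,0,87],[0,0,0,0,87],[0,0,0,0,87],[0,0,-1.5,0,87],[0,0,-3,0,87],[0,0,-5,0,87],[4,0,-4,0,87],[5,0,0,0,87]]]'
python3 -m crank '[[[5,0,0,0,87],[5,0,0,0,87],[4,0,0,0,87],[0,0,0,0,87]]]'
python3 - <<'E'
from h import *
s=grab_frame('scene');t=grab_frame('top')
cv2.imwrite('pics/f.png',np.hstack([cv2.resize(s[210:310,230:370][:,:,::-1],(560,400)),cv2.resize(t[160:260,320:380][:,:,::-1],(240,400))]))
E
```

```text
t: 26.82
position: [0.5972, 0.0921, 0.2568]
ee_rot: [0.004, 0.767, 0.642, 0.004]
ft_force: [0.1, -0.8, -0.6]
finger_gap: 0.0564
grip_force: 0.0
t: 27.32
position: [0.6187, 0.233, 0.2501]
ee_rot: [-0.0, 0.765, 0.645, 0.0]
ft_force: [-0.2, -0.7, 0.2]
finger_gap: 0.0562
grip_force: 0.0
```

View pics/f.png

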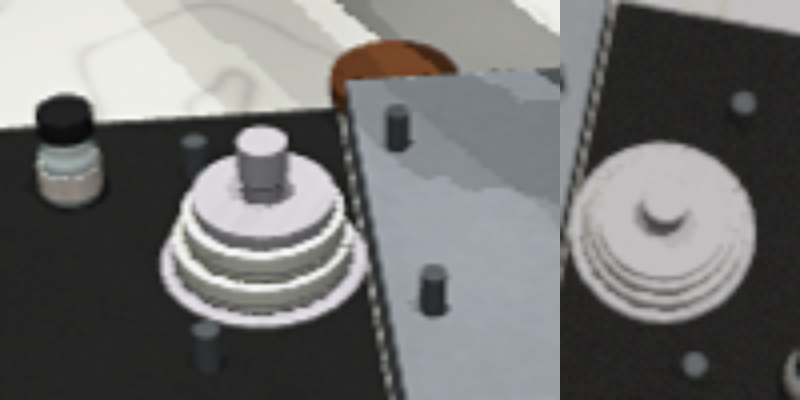

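The stack is centred and level: weight disc at crop (266,197), knob upright at (262,145), vial untouched.

```bash
python3 -c "
from workcell import *
print(close_job())"
```

```text
the job is handed in; nothing more can be done
None
```

The job is handed in: the large dish, the small dish and the weight are stacked on the plate, centred to within about 2 mm by the camera, with the gripper clear and the vial undisturbed, at about 27 s of the 72 s allowed.

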